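# Hold a spine bar for drilling

## Task

Set the long blank beech spine bar up for drilling on the drilling board: flat on the board with its pencil marks up, its long side along the aluminium fence, and one end butted against whichever flip stop is swung down (the other is swung up, out of use), with the bar lying on the side of that stop towards the middle of the fence. Then hold it with one firm diagonal push, down onto the board and into the fence at once, and finish while still pushing like that. Leave everything else on the bench where it is.

Things in the scene. Friction and masses are not known exactly. Their poses are not given: they have to be found in the camera images.
- bar_center (a point): centre (half-way up) of the long blank spine bar, the workpiece: a loose beech bar 170 long x 40 wide x 30 mm high, 0.10 to 0.16 kg, lying on the bench left or right of the drilling board. Axes: x along its length, z up. Both ends are alike (square-cut, a 3 mm pencil dot on top 20 mm from each end): either may go to the stop.
- board: the drilling board: plywood 240 deep (its x) x 360 long (its y) x 18 mm thick, fixed to the bench at a varying place and yaw. Origin at the centre of its underside, on the bench; its top is 18 mm above the bench. Its x axis points away from the robot, towards the fence. The bar slides on it with a friction of 0.5 to 0.7.
- fence: aluminium T-track fence fixed along the board's far edge, 22 deep (x) x 360 long (y) x 40 mm high; origin at the centre of its underside, on the board's top. x points away from the robot. Its working face looks to the robot, 11 mm on the -x side of the origin: a seated bar's centre is at x = -31 mm, z = +15 mm. The fence is higher than the bar: no room for a finger between them once seated.
- stop_down: the flip stop in use, fixed near the left or the right end of the fence: aluminium carriage with a black star knob (top 77 mm above the board), its arm swung DOWN in front of the fence face. Origin on the fence's centre line at board-top level, axes as the fence's. Arm: y -8 to +8, x -36 to -14, z 3 to 62 mm; carriage and hinge: y -18 to +18 mm, z above 40 mm.
- stop_up: the other flip stop, not in use, fixed near the other end of the fence: the same carriage and knob, its arm swung UP (44 to 103 mm above the board). The bar passes beneath it. Origin and axes as for the stop in use.
- short_bar_center (a point): centre of a finished shorter beech bar with bored ends, 110 x 40 x 30 mm, loose on the bench on the other side of the board from the long one. Not to be moved.
- folder: white bone folder, 130 x 20 x 4 mm, origin under its centre, loose on the board near its front edge (the one nearest the robot). Not to be moved.
- square: small try square, dark wooden stock 75 x 16 x 14 mm with a 100 mm steel blade, origin under the stock's centre, loose on the board near its front edge. Not to be moved.
- shears: paper shears, about 255 mm long, 12 mm high, lying on the bench at the right; origin under the pivot. Not to be moved.
- brush: flat glue brush, 185 x 44 x 20 mm, lying on the bench at the right, near the board's far corner; origin on the bench, 80 mm from the bristle tips. Not to be moved.
- tape: roll of paper tape, 94 mm across, 24 mm high, lying flat on the bench at the left, near the board's far corner; origin at its centre, on the bench. Not to be moved.
- drill: cordless drill standing on its battery, about 250 mm long and 220 mm high, on the bench at the far left; origin under its battery. Not to be moved.
There are look-alikes about, which are no part of the job. What is shaped like the part that bears bar_center but green or red is not meant.

How it is judged (in metres and radians):
At the end, for the whole second after the job is handed in: Still pushed, for a last second: over 2 N on the fence and 3 N on the board (own weight under 1.6 N). Marks up, flat within 0.03 rad, parallel to the fence within 0.025 rad and 2.5 mm from it at most, end within 3.5 mm of the lowered stop's arm, on its inner side; at rest (contact force between bar and fence above 2 N and contact force between bar and board above 3 N and angle between bar_center's own z axis and vertical below 0.03 rad and angle between the x axis of bar_center and the y axis of fence, either way round below 0.025 rad and z of bar_center in the frame of board between 0.03 and 0.036 m and x of bar_center in the frame of fence above -0.0335 m and (y of bar_center in the frame of stop_down between 0.09 and 0.0965 m or y of bar_center in the frame of stop_down between -0.0965 and -0.09 m) and horizontal distance between bar_center and fence below 0.085 m and linear speed of bar below 0.01 m/s); the arm keeps its last pose, push and grip.
It fails at once if another thing on the bench (short bar, bone folder, square, shears, brush, tape or drill) is moved more than 20 mm (distance of any of short_bar_center, folder, square, shears, brush, tape, drill from where it was at the start of the episode above 0.02 m).
It also fails if it takes over 58 s, if anything falls off the work surface, if the arm or the gripper's body presses on something with over 40 N, if the wrist force passes 120 N, or if a joint passes its speed limit or range.

## Robot

A 6-joint arm with a two-finger parallel gripper is mounted at the origin on the work surface. World frame = base frame: x ahead of the robot, y to its left, z up, the work surface at z = 0. Lengths are in mm, angles in rad, forces in N, time in s.
With the tool pointing down it reaches from about 275 to 750 mm from the base axis. Payload 10.2 kg.
Tool frame: the origin (TCP) lies on the front face of the gripper's body, between the roots of the fingers; the fingertips stand 73 mm ahead of it and the grasp point (between the pads) lies 54 mm ahead of it; z points along the fingers, y is the line along which they close (so a half turn about z gives the same grasp; the last joint's range is limited). The gripper opens to 85 mm and grips with 20 to 120 N. Pads are 22 mm wide; open, the fingers measure 114 mm over their backs; the gripper's body (76 mm by 85 mm) begins 54 mm behind the grasp point. The pads swing forward as they close: fully open they stand 13 mm farther back than shut.
Start: joints at [1.117, 0.313, 1.498, -0, 1.331, -0.223], TCP at [120.11, 511.082, 303.894] pointing down, gripper open.
Joint ranges: [-2.94, 2.94], [-0.97, 2.17], [0.19, 2.56], [-1.23, 4.37], [0.02, 3.11], [-2.88, 2.88]. Speed limits (rad/s): [2.39, 2.39, 3.01, 3.14, 3.14, 3.14].

## Interface

Orientations are given as a unit quaternion [w, x, y, z].
In Python, from rig import * gives the robot as it stands.
- The arm moves only by the tool step_arm, never from a script. Its argument "plan" is a list of rows, each an object with "offset": the shift along the tool's x, y, z in cm, a list of three; "rot": the turn, a rotation vector about the tool's x, y, z in degrees, a list of three; "gripper": the finger opening in cm, from 0 to 8.54. In form: [{"offset": [x, y, z], "rot": [wx, wy, wz], "gripper": gripper}, ...]. A call has 1 to 12 rows; each row is the pose to reach, as a shift and turn from the pose commanded when the call began, along the tool's axes at that moment; what a row does not reach only later rows make up. A row lasts 1/10 s, in which the tool goes at most 50 mm and 8.59 degrees, less where a joint would pass 70% of its speed; a pose out of reach is approached as far as the arm can. A call with a gripper value outside its range is refused whole. The fingers move at their own pace and stop on an object; "squeeze" is the grip in N (left out, the last holds). Time passes only in rows, so rows that repeat a pose let the fingers close. It gives the time, the measured TCP pose, the force, the opening and the grip force at its end, in the units of the state.
- sense(): the state, without advancing time (a new reading comes with each control period).
- capture(name): name is "scene" or "top" or "wrist"; returns a dict with "color" (420x560x3 uint8, red, green, blue), "depth" (420x560 float32, mm along the optical axis (not along the pixel's ray), 0 where there is no reading), "vertical_fov" (degrees; the focal length in pixels is half the picture's height over the tangent of half this angle, whatever the lens; pixels are square), "cx", "cy" (the principal point, pixels), "rvec" (rotation vector, rad) and "tvec" (3), from world to camera coordinates, as OpenCV has them; the wrist camera has in their place "mount" (4x4, takes a point from camera to tool coordinates, whose origin is the TCP and whose axes are the flange's). Camera axes: x right, y down, z forward; pixel columns grow to the right and rows downward; lengths in mm; the calibration is good to about 2 mm. A picture is of the moment at which its call begins: read the wrist's pose just before it.
- finish_job(): hands the job in; it is judged then, once.
The state is a dict: "time_s": time; "joints": joint angles; "dq": joint speeds; "tau": joint torques, N m; "eef_pos": TCP position; "ee_rot": TCP orientation; "force": force on the tool from outside, world axes, zero at the start; "wrist_torque": the same for the moment, N m; "grip_width": opening from 0.0 (shut) to 1.0 (fully open); "grip_force": force on a finger pad.
Only numpy, scipy, OpenCV 4.12 (cv2) and the standard library are available. Lean on these libraries where they do the work, as an engineer would, in place of code of your own. Each camera call takes 0.05 s, during which the arm holds its last target. There are 200 camera calls.

## Working session

There is one attempt and no reset: what is moved stays moved. The work goes in short steps, Python scripts to look and compute and a tool call to move; the robot and the scene stay as the last step left them, time stands still between calls to the robot, and variables do not carry over. Pictures are saved under pics/ and viewed, at most 10 in all, crops included, and the job is handed in when it is done.

Besides the shell and the picture viewer there is one more tool, called after ">>>" by a JSON object that holds its "name" and its "arguments", one argument or row to a line. step_arm: Moves the arm, as the interface text tells. Its arguments: {"type":"object","properties":{"plan":{"type":"array"},"squeeze":{"type":"number"}},"required":["plan"]}

```bash
ls; mkdir -p pics; cat > h.py <<'E'
from rig import *
import numpy as np, cv2
from scipy.spatial.transform import Rotation as R
def save(n,f):
    c=capture(n); cv2.imwrite('pics/'+f+'.png',c['color'][:,:,::-1]); np.savez('pics/'+f+'.npz',**c); return c
def foc(c): return 210/np.tan(np.radians(float(c['vertical_fov']))/2)
def pt(c,u,v,z=None,pose=None):
    """world point of pixel; by plane z if given, else by depth"""
    f=foc(c); ray=np.array([(u-c['cx'])/f,(v-c['cy'])/f,1.])
    if pose is None:
        Rm=cv2.Rodrigues(np.array(c['rvec'],float))[0]; o=-Rm.T@np.ravel(c['tvec']); d=Rm.T@ray
    else:
        p,q=pose; M=np.array(c['mount']); Rt=R.from_quat(np.roll(q,-1)).as_matrix()
        o=np.array(p)+Rt@M[:3,3]; d=Rt@M[:3,:3]@ray
    if z is None: return o+d*float(np.median(c['depth'][int(v)-1:int(v)+2,int(u)-1:int(u)+2]))
    return o+d*(z-o[2])/d[2]
E
python3 - <<'E'
from h import *
print(sense())
for n in ['scene','top']:
    c=save(n,n+'0'); print({k:c[k] for k in c if k not in('color','depth')})
E
```

```text
pics
{'time_s': 0.0, 'joints': array([ 1.11658966e+00,  3.13477180e-01,  1.49843318e+00, -2.94711026e-05,
        1.33101612e+00, -2.23396482e-01]), 'dq': array([ 1.26996042e-03,  1.03030955e-03,  3.06683197e-05, -2.99222596e-04,
        7.41529116e-04, -3.04174322e-04]), 'tau': array([ 1.23557766e-03, -4.12262893e+01, -2.59748483e+01, -1.58913313e-04,
        4.10965935e-03,  1.10784998e-05]), 'eef_pos': array([120.04312509, 510.92165899, 303.32257758]), 'ee_rot': array([-2.08155896e-04,  1.15145582e-01,  9.93348403e-01, -6.33760106e-04]), 'force': array([-1.22118733, -0.4790141 ,  0.55949434]), 'wrist_torque': array([-0.03973027,  0.00828299, -0.06335343]), 'grip_force': 0.0, 'grip_width': 0.9988269146701364}
{'vertical_fov': 51.91212705907278, 'cx': 276.748128663786, 'cy': 211.47046113663595, 'rvec': array([ 2.43658067,  0.86721894, -0.27785683]), 'tvec': array([-408.82177428, -239.21058439, 1505.28874481])}
{'vertical_fov': 54.75137487088426, 'cx': 276.74563777860095, 'cy': 209.64994505097727, 'rvec': array([ 2.10737477, -2.168871  ,  0.16576969]), 'tvec': array([  50.39603391,  504.72465413, 1184.53920028])}
```

View pics/top0.png

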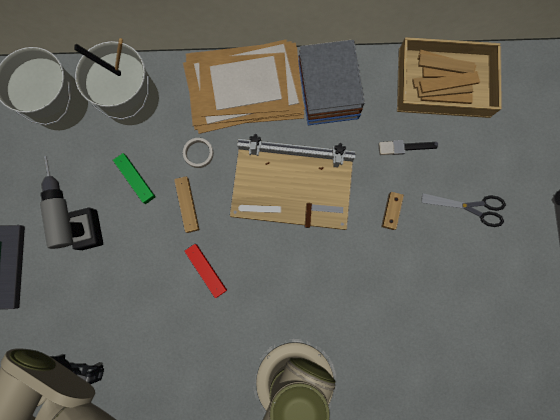

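View pics/scene0.png

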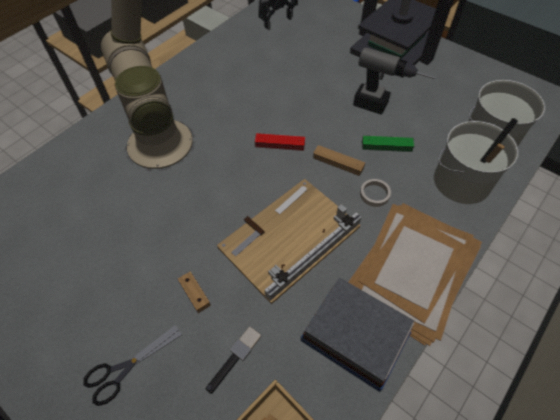

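The top view shows the candidates: plain long beech bar (187,204), green bar (133,178), red bar (206,270), short bored bar (393,210) and loose slats in the box (445,75). I choose the bar at (187,204). The board is about (292,187), and the stops are at (255,145) and (340,152). Next is a close crop to check the bar and find which stop is down.

```bash
python3 - <<'E'
import cv2,numpy as np
t=cv2.imread('pics/top0.png'); 
a=cv2.resize(t[125:245,165:365],None,fx=4,fy=4,interpolation=cv2.INTER_CUBIC)
cv2.imwrite('pics/crop_top.png',a)
s=cv2.imread('pics/scene0.png')
b=cv2.resize(s[195:300,255:365],None,fx=5,fy=5,interpolation=cv2.INTER_CUBIC)
cv2.imwrite('pics/crop_scene.png',b)
E
```

```text
(no output)
```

View pics/crop_top.png

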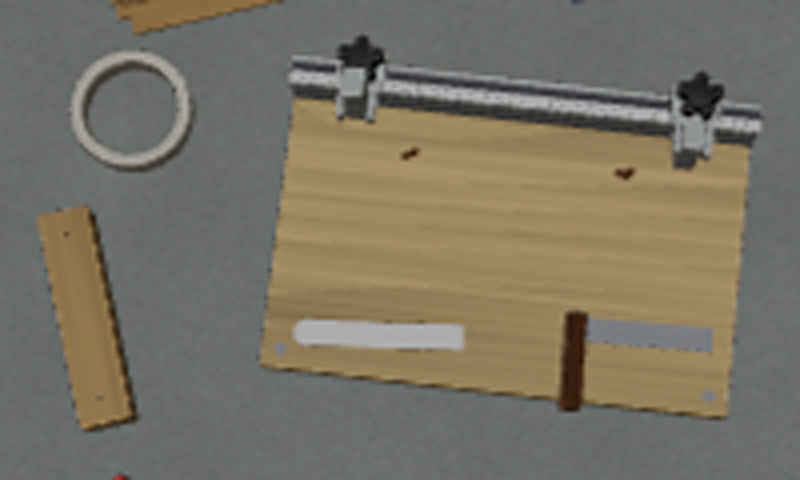

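View pics/crop_scene.png

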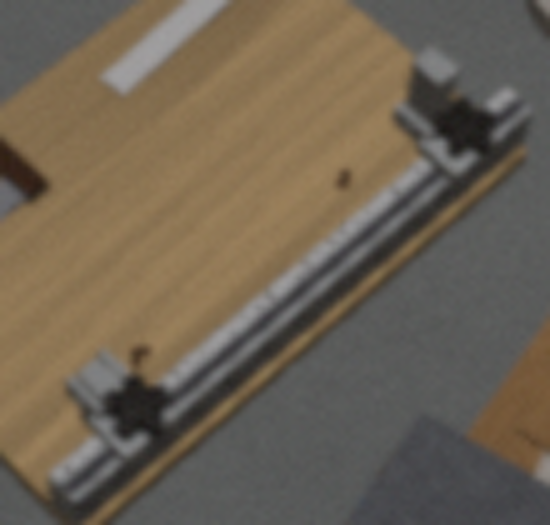

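The crops show pencil dots on top of the beech bar at crop_top (67,233) and (99,398), so its marks are up. The right stop's arm hangs down in front of the fence at (690,150). The left stop's arm stands up, seen at (355,80) and in the scene crop at (433,70). So the right stop is in use, and the bar goes to its left.

```bash
python3 - <<'E'
from h import *
c=dict(np.load('pics/top0.npz'))
P=lambda u,v,z:pt(c,165+u/4-.375,125+v/4-.375,z)
np.set_printoptions(precision=1,suppress=True)
b=[P(37,217,30),P(88,206,30),P(137,418,30),P(85,431,30)]
print('bar',b,'len',np.linalg.norm(b[0]-b[3]),np.linalg.norm(b[1]-b[2]),np.linalg.norm(b[0]-b[1]),'ctr',np.mean(b,0))
d=P(67,233,30)-P(99,398,30);print('dots',P(67,233,30),P(99,398,30),np.linalg.norm(d[:2]),np.degrees(np.arctan2(d[1],d[0])))
B=[P(261,367,18),P(728,417,18)]; v=B[0]-B[1]
print('board front',B,np.linalg.norm(v),'yaw',np.degrees(np.arctan2(-v[0],v[1])))
# fence top by depth
for n,(u,v_) in dict(fl=(291,72),fr=(760,118),mid=(520,98),armR=(688,150),armR2=(690,130),knobR=(700,95),armL=(353,78),knobL=(362,45),barc=(87,318),chip=(410,153)).items(): print(n,pt(c,165+u/4-.375,125+v_/4-.375))
print('folder',P(295,330,20),P(465,337,20),'sq',P(573,312,30))
E
```

```text
bar [array([612.9, 350.3,  30. ]), array([620.4, 311. ,  30. ]), array([454.8, 272.9,  30. ]), array([446.1, 312.2,  30. ])] len 171.10388204553425 169.93933843894376 40.01860652318497 ctr [533.5 311.6  30. ]
dots [599.5 327.1  30. ] [470.9 301.7  30. ] 131.15520892688986 11.140115347153152
board front [array([492.7, 180.2,  18. ]), array([ 443.9, -175.4,   18. ])] 358.8872492141717 yaw -7.820020284206581
fl [731.1 155.2   6.7]
fr [ 667.2 -205.6   56.9]
mid [687.5 -23.8  59.7]
armR [ 638.7 -146.9   75. ]
armR2 [ 652.  -148.    82.5]
knobR [ 675.4 -155.1   93. ]
armL [686.5  99.3 122. ]
knobL [721.3  93.8  93.4]
barc [532.6 311.2  30. ]
chip [658.6  61.8  17.7]
folder [520.4 153.5  20. ] [511.2  23.1  20. ] sq [526.5 -59.7  30. ]
```

```bash
cat >> h.py <<'E'
def toolR(ydeg,tilt=0):
    """tool down with its y at ydeg in world, then tilted by -tilt about tool y"""
    a=np.radians(ydeg); y=np.array([np.cos(a),np.sin(a),0]); z=np.array([0,0,-1.])
    return R.from_matrix(np.c_[np.cross(y,z),y,z])*R.from_rotvec([0,-np.radians(tilt),0])
def goal(pos,Rg,s=None):
    s=s or sense(); Rc=R.from_quat(np.roll(s['ee_rot'],-1))
    print('offset cm',np.round(Rc.inv().apply(np.array(pos)-s['eef_pos'])/10,2),'rot deg',np.round((Rc.inv()*Rg).as_rotvec(degrees=True),1))
E
python3 - <<'E'
from h import *
goal([533,311.5,200],toolR(102.7)); goal([533,311.5,76],toolR(102.7))
print(capture('wrist')['mount'])
E
```

```text
offset cm [-44.76  -9.96  10.34] rot deg [ -0.1  -0.  -25.9]
offset cm [-44.77  -9.94  22.74] rot deg [ -0.1  -0.  -25.9]
[[ 7.56302485e-05 -9.46447068e-01 -3.22859011e-01  8.22231062e+01]
 [ 9.99999991e-01  3.65671848e-05  1.27056522e-04  5.53903856e-01]
 [-1.08446228e-04 -3.22859018e-01  9.46447063e-01 -7.04444033e+01]
 [ 0.00000000e+00  0.00000000e+00  0.00000000e+00  1.00000000e+00]]
```

>>> {"name": "step_arm", "arguments": {
  "plan": [
    {"offset": [-44.8, -10, 10], "rot": [0, 0, -25.9], "gripper": 8.5},
    {"offset": [-44.8, -10, 10], "rot": [0, 0, -25.9], "gripper": 8.5},
    {"offset": [-44.8, -10, 10], "rot": [0, 0, -25.9], "gripper": 8.5},
    {"offset": [-44.8, -10, 10], "rot": [0, 0, -25.9], "gripper": 8.5},
    {"offset": [-44.8, -10, 10], "rot": [0, 0, -25.9], "gripper": 8.5},
    {"offset": [-44.8, -10, 10], "rot": [0, 0, -25.9], "gripper": 8.5},
    {"offset": [-44.8, -10, 10], "rot": [0, 0, -25.9], "gripper": 8.5},
    {"offset": [-44.8, -10, 10], "rot": [0, 0, -25.9], "gripper": 8.5},
    {"offset": [-44.8, -10, 10], "rot": [0, 0, -25.9], "gripper": 8.5},
    {"offset": [-44.8, -10, 10], "rot": [0, 0, -25.9], "gripper": 8.5},
    {"offset": [-44.8, -10, 10], "rot": [0, 0, -25.9], "gripper": 8.5},
    {"offset": [-44.8, -10, 10], "rot": [0, 0, -25.9], "gripper": 8.5}
  ]
}}

```text
time_s: 1.35
eef_pos: [533.4, 310.9, 203.2]
ee_rot: [-0.001, -0.11, 0.994, -0.0]
force: [0.3, 0.2, 0.9]
grip_width: 0.996
grip_force: 0.0
```

```bash
python3 - <<'E'
from h import *
s=sense(); print(s['eef_pos'],s['ee_rot'],s['dq'].max(),s['force'])
save('wrist','w1'); goal([533,311.5,76],toolR(102.7))
E
```

```text
[533.37902779 310.92782022 203.22703615] [-6.99145252e-04 -1.09901605e-01  9.93942224e-01 -6.55006517e-05] 0.031626346887084024 [0.34531483 0.22212738 0.88651513]
offset cm [-2.000e-02 -1.000e-02  1.278e+01] rot deg [ 0. -0. -0.]
```

View pics/w1.png

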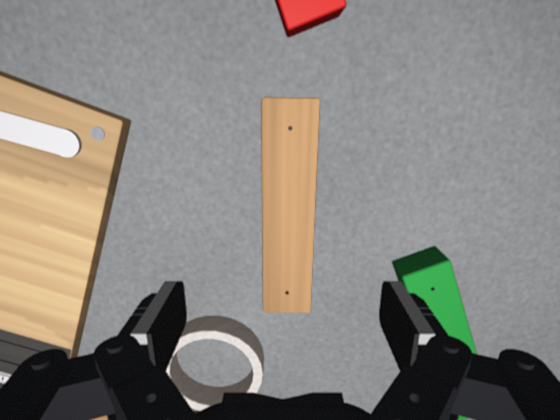

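The wrist view shows the beech bar centred between the fingers, with dots at (290,128) and (287,293). The green bar at (430,290) is clear of it. The near finger passes between the bar and the green bar.

```bash
python3 - <<'E'
from h import *
c=dict(np.load('pics/w1.npz')); s=sense(); p=(s['eef_pos'],s['ee_rot'])
a,b=pt(c,290,128,30,p),pt(c,287,293,30,p); d=b-a
print(a,b,np.linalg.norm(d),np.degrees(np.arctan2(d[1],d[0])),(a+b)/2)
g=pt(c,395,262,None,p);print('green near corner',g, pt(c,290,200,None,p))
m=(a+b)/2; goal([m[0],m[1],76],toolR(90+np.degrees(np.arctan2(d[1],d[0]))))
E
```

```text
[471.18065406 303.17653048  30.        ] [599.51868484 330.52393536  30.        ] 131.21939909247425 12.029177009143599 [535.34966945 316.85023292  30.        ]
green near corner [562.88915818 418.32986788   6.87775489] [521.58470344 314.88430801  30.99567887]
offset cm [-0.37  0.46 12.78] rot deg [ 0.  -0.   0.7]
```

>>> {"name": "step_arm", "arguments": {
  "plan": [
    {"offset": [-0.3, 0.4, 5], "rot": [0, 0, 0.7], "gripper": 8.5},
    {"offset": [-0.3, 0.4, 9], "rot": [0, 0, 0.7], "gripper": 8.5},
    {"offset": [-0.3, 0.4, 11.5], "rot": [0, 0, 0.7], "gripper": 8.5},
    {"offset": [-0.3, 0.4, 12.7], "rot": [0, 0, 0.7], "gripper": 8.5},
    {"offset": [-0.3, 0.4, 12.7], "rot": [0, 0, 0.7], "gripper": 8.5},
    {"offset": [-0.3, 0.4, 12.7], "rot": [0, 0, 0.7], "gripper": 3.5},
    {"offset": [-0.3, 0.4, 12.7], "rot": [0, 0, 0.7], "gripper": 3.5},
    {"offset": [-0.3, 0.4, 12.7], "rot": [0, 0, 0.7], "gripper": 3.5},
    {"offset": [-0.3, 0.4, 12.7], "rot": [0, 0, 0.7], "gripper": 3.5},
    {"offset": [-0.3, 0.4, 12.7], "rot": [0, 0, 0.7], "gripper": 3.5},
    {"offset": [-0.3, 0.4, 12.7], "rot": [0, 0, 0.7], "gripper": 3.5},
    {"offset": [-0.3, 0.4, 12.7], "rot": [0, 0, 0.7], "gripper": 3.5}
  ],
  "squeeze": 40
}}

```text
time_s: 2.6
eef_pos: [535.9, 316.0, 78.3]
ee_rot: [0.001, -0.104, 0.995, 0.0]
force: [-1.5, -0.5, 6.6]
grip_width: 0.458
grip_force: 42.2
```

```bash
python3 - <<'E'
from h import *
s=sense(); print(s['eef_pos'])
goal([625,-34,250],toolR(-7.8))
E
```

```text
[535.89458446 316.02059897  78.27658672]
offset cm [ -1.49 -36.08 -17.18] rot deg [1.000e-01 1.000e-01 1.098e+02]
```

>>> {"name": "step_arm", "arguments": {
  "plan": [
    {"offset": [0, 0, -5], "rot": [0, 0, 0], "gripper": 3.5},
    {"offset": [0, 0, -10], "rot": [0, 0, 0], "gripper": 3.5},
    {"offset": [0, 0, -15], "rot": [0, 0, 0], "gripper": 3.5},
    {"offset": [0, -4, -17], "rot": [0, 0, 8], "gripper": 3.5},
    {"offset": [0, -8, -17], "rot": [0, 0, 16], "gripper": 3.5},
    {"offset": [0, -12, -17], "rot": [0, 0, 24], "gripper": 3.5},
    {"offset": [-0.5, -16, -17], "rot": [0, 0, 32], "gripper": 3.5},
    {"offset": [-0.5, -20, -17], "rot": [0, 0, 40], "gripper": 3.5},
    {"offset": [-1, -24, -17], "rot": [0, 0, 48], "gripper": 3.5},
    {"offset": [-1, -28, -17], "rot": [0, 0, 56], "gripper": 3.5},
    {"offset": [-1.5, -32, -17], "rot": [0, 0, 64], "gripper": 3.5},
    {"offset": [-1.5, -36, -17], "rot": [0, 0, 72], "gripper": 3.5}
  ]
}}

```text
time_s: 3.8
eef_pos: [625.1, -34.8, 247.0]
ee_rot: [0.0, 0.503, 0.864, 0.0]
force: [0.4, -0.2, -0.7]
grip_width: 0.46
grip_force: 41.4
```

>>> {"name": "step_arm", "arguments": {
  "plan": [
    {"offset": [0, 0, 0], "rot": [0, 0, 8], "gripper": 3.5},
    {"offset": [0, 0, 0], "rot": [0, 0, 16], "gripper": 3.5},
    {"offset": [0, 0, 0], "rot": [0, 0, 24], "gripper": 3.5},
    {"offset": [0, 0, 0], "rot": [0, 0, 32], "gripper": 3.5},
    {"offset": [0, 0, 0], "rot": [0, 0, 37.8], "gripper": 3.5},
    {"offset": [0, 0, 0], "rot": [0, 0, 37.8], "gripper": 3.5},
    {"offset": [0, 0, 0], "rot": [0, 0, 37.8], "gripper": 3.5},
    {"offset": [0, 0, 0], "rot": [0, 0, 37.8], "gripper": 3.5}
  ]
}}

```text
time_s: 4.6
eef_pos: [624.7, -33.2, 246.9]
ee_rot: [-0.0, 0.753, 0.658, -0.0]
force: [-0.4, -0.0, -1.7]
grip_width: 0.461
grip_force: 41.3
```

```bash
python3 - <<'E'
from h import *
s=sense(); print(s['eef_pos'],s['ee_rot'],s['grip_force'],s['grip_width'],s['force'],s['joints'])
np.save('pics/w2pose.npy',np.r_[s['eef_pos'],s['ee_rot']]); save('wrist','w2')
E
```

```text
[624.73856262 -33.21587049 246.90112431] [-2.99636950e-05  7.53016799e-01  6.58001290e-01 -4.00019336e-05] 41.32179021835327 0.4608424735765597 [-0.41106792 -0.04077176 -1.68399999] [-2.40091383e-01  5.79341912e-01  1.24905465e+00 -3.20600193e-05
  1.31329112e+00 -1.05609696e-01]
```

View pics/w2.png

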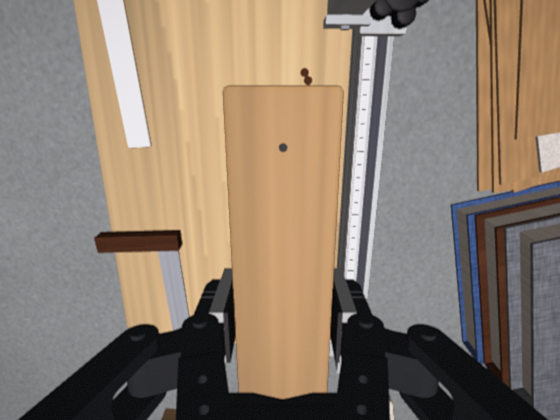

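The wrist view, with image up being board +y, shows the bar held. Its left end is at (225–342,87), the fence is the strip from about (352,90) to (390,40), and the raised stop is at top right. I'll refine the fence line from pixel rows.

```bash
python3 - <<'E'
from h import *
np.set_printoptions(precision=1,suppress=True,linewidth=200)
c=dict(np.load('pics/w2.npz')); q=np.load('pics/w2pose.npy'); p=(q[:3],q[3:])
g=c['color'].mean(2).astype(int)
for r in(50,150,220): print(r,list(zip(range(342,394,2),g[r,342:394:2],[round(float(pt(c,u,r,None,p)[2])) for u in range(342,394,2)])))
# bar end and sides
for u,v in[(227,89),(340,89),(283,147),(283,200)]: print(u,v,pt(c,u,v,None,p))
E
```

```text
50 [(342, np.int64(183), 19), (344, np.int64(180), 19), (346, np.int64(176), 19), (348, np.int64(175), 19), (350, np.int64(154), 20), (352, np.int64(62), 26), (354, np.int64(73), 35), (356, np.int64(69), 42), (358, np.int64(70), 50), (360, np.int64(110), 56), (362, np.int64(193), 59), (364, np.int64(221), 59), (366, np.int64(234), 59), (368, np.int64(233), 59), (370, np.int64(232), 60), (372, np.int64(228), 59), (374, np.int64(202), 58), (376, np.int64(120), 59), (378, np.int64(72), 59), (380, np.int64(79), 59), (382, np.int64(80), 59), (384, np.int64(75), 59), (386, np.int64(132), 59), (388, np.int64(199), 58), (390, np.int64(189), 59), (392, np.int64(169), 58)]
150 [(342, np.int64(180), 19), (344, np.int64(116), 20), (346, np.int64(68), 30), (348, np.int64(77), 39), (350, np.int64(67), 47), (352, np.int64(82), 54), (354, np.int64(201), 59), (356, np.int64(215), 59), (358, np.int64(210), 59), (360, np.int64(208), 59), (362, np.int64(210), 59), (364, np.int64(223), 58), (366, np.int64(203), 58), (368, np.int64(97), 59), (370, np.int64(81), 60), (372, np.int64(82), 59), (374, np.int64
[... 315 characters left out ...]
50), (348, np.int64(160), 58), (350, np.int64(216), 58), (352, np.int64(238), 59), (354, np.int64(238), 59), (356, np.int64(238), 59), (358, np.int64(228), 59), (360, np.int64(205), 59), (362, np.int64(91), 59), (364, np.int64(81), 59), (366, np.int64(82), 59), (368, np.int64(79), 59), (370, np.int64(170), 59), (372, np.int64(217), 58), (374, np.int64(205), 58), (376, np.int64(142), 1), (378, np.int64(139), -1), (380, np.int64(145), 0), (382, np.int64(147), 0), (384, np.int64(143), 1), (386, np.int64(140), 1), (388, np.int64(145), 1), (390, np.int64(147), 1), (392, np.int64(146), 0)]
227 89 [619.4  54.4 199.2]
340 89 [655.8  49.5 198.6]
283 147 [634.9  33.6 199.5]
283 200 [632.4  14.7 198.6]
```

```bash
python3 - <<'E'
from h import *
np.set_printoptions(precision=1,suppress=True,linewidth=200)
c=dict(np.load('pics/w2.npz')); q=np.load('pics/w2pose.npy'); p=(q[:3],q[3:])
F=[pt(c,360.3,50,58,p),pt(c,352.6,150,58,p),pt(c,347.2,220,58,p),pt(c,350.6,50,18,p),pt(c,343.7,150,18,p)]
for f in F: print(f)
d=F[0]-F[2]; print('fence y dir',np.degrees(np.arctan2(d[1],d[0])))
# top-camera stop arm in fence axes, yaw -7.8
a=np.radians(-7.8); ex=np.array([np.cos(a),np.sin(a)]); ey=np.array([-np.sin(a),np.cos(a)])
print('face x coords',[float(f[:2]@ex) for f in F])
t=dict(np.load('pics/top0.npz')); P=lambda u,v,z:pt(t,165+u/4-.375,125+v/4-.375,z)[:2]
for n,x in dict(carrL=P(673,100,62),carrR=P(717,105,62),armL=P(675,150,75),armR=P(711,152,75),knob=P(700,95,95),upknob=P(362,55,95)).items(): print(n,x@ex,x@ey)
print('bar ctr in hand',(np.array([626,-32.2])@ex,np.array([626,-32.2])@ey),'tcp',q[:2]@ex,q[:2]@ey)
# bar side edges direction
for u in(60,):
  g=c['color'].mean(2).astype(int)
  print(g[180,215:240],g[180,325:350])
E
```

```text
[694.1  72.9  58. ]
[684.2   5.3  58. ]
[676.1 -50.   58. ]
[695.3  77.5  18. ]
[683.9  -0.5  18. ]
fence y dir 81.63428410767406
face x coords [677.8151475705977, 677.145295747909, 676.5886913028613, 678.3870430865893, 677.5890490060222]
carrL 694.387380321537 -45.734208983064384
carrR 694.0061565162919 -79.20424687158223
armL 651.7475064498497 -49.19186724219111
armR 653.0638882378197 -76.00984323798576
knob 689.5232470658638 -61.75832871194283
upknob 693.6361342355159 189.742916751799
bar ctr in hand (np.float64(624.5781895675083), np.float64(53.055867880694045)) tcp 623.466292656342 51.87819969025868
[184 184 185 183 182 182 183 187 189 189 190 179 133 134 143 144 145 149 149 148 150 151 151 153 153] [156 157 160 160 161 160 162 160 163 161 159 156 143 129 170 179 168 116  76  68  74  76  75  70  73]
```

>>> {"name": "step_arm", "arguments": {
  "plan": [
    {"offset": [-0.7, 0.5, 4], "rot": [0, 0, 0.3], "gripper": 3.5},
    {"offset": [-1.5, 0.9, 8], "rot": [0, 0, 0.3], "gripper": 3.5},
    {"offset": [-1.5, 0.9, 11], "rot": [0, 0, 0.3], "gripper": 3.5},
    {"offset": [-1.5, 0.9, 13], "rot": [0, 0, 0.3], "gripper": 3.5},
    {"offset": [-1.5, 0.9, 13.8], "rot": [0, 0, 0.3], "gripper": 3.5},
    {"offset": [-1.5, 0.9, 14.4], "rot": [0, 0, 0.3], "gripper": 3.5},
    {"offset": [-1.5, 0.9, 14.7], "rot": [0, 0, 0.3], "gripper": 3.5},
    {"offset": [-1.5, 0.9, 14.7], "rot": [0, 0, 0.3], "gripper": 3.5},
    {"offset": [-1.5, 0.9, 14.7], "rot": [0, 0, 0.3], "gripper": 3.5}
  ]
}}

```text
time_s: 5.55
eef_pos: [634.2, -49.6, 113.7]
ee_rot: [0.005, 0.753, 0.658, 0.002]
force: [-37.1, 6.4, 94.0]
grip_width: 0.465
grip_force: 75.7
```

>>> {"name": "step_arm", "arguments": {
  "plan": [
    {"offset": [0, -0.3, -3], "rot": [0, 0, 0], "gripper": 3.5},
    {"offset": [0, -1, -6], "rot": [0, 0, 0], "gripper": 3.5},
    {"offset": [0, -2, -8], "rot": [0, 0, 0], "gripper": 3.5},
    {"offset": [0, -2, -8], "rot": [0, 0, 0], "gripper": 3.5},
    {"offset": [0, -2, -8], "rot": [0, 0, 0], "gripper": 3.5}
  ]
}}

```text
time_s: 6.05
eef_pos: [611.9, -46.5, 179.3]
ee_rot: [-0.0, 0.755, 0.655, -0.0]
force: [-0.2, -0.1, -1.2]
grip_width: 0.462
grip_force: 61.6
```

```bash
python3 - <<'E'
from h import *
np.set_printoptions(precision=1,suppress=True,linewidth=200)
s=sense(); print(s['eef_pos'],s['ee_rot'],s['grip_force'],s['grip_width'],s['force'])
np.save('pics/w3pose.npy',np.r_[s['eef_pos'],s['ee_rot']]); c=save('wrist','w3')
E
```

```text
[611.9 -46.5 179.3] [-0.   0.8  0.7 -0. ] 61.59428000450134 0.4616657665943991 [-0.2 -0.1 -1.2]
```

View pics/w3.png

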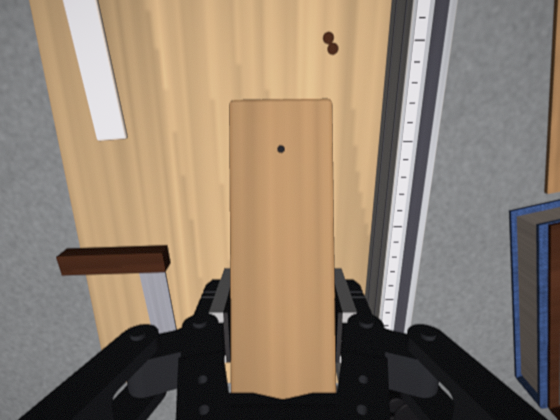

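The bar is still held, with its end at (230–332,100) and its dot at (281,149). Its end looks smaller than before, so it may have pitched down in the pads. I'll check this by depth.

```bash
python3 - <<'E'
from h import *
np.set_printoptions(precision=1,suppress=True,linewidth=200)
for n in('w2','w3'):
    c=dict(np.load(f'pics/{n}.npz')); q=np.load(f'pics/{n}pose.npy'); p=(q[:3],q[3:])
    pts=np.array([pt(c,u,v,None,p) for v in range(115,330,10) for u in (250,270,290,310)])
    A=np.c_[pts[:,:2]-q[:2],np.ones(len(pts))]; k,*_=np.linalg.lstsq(A,pts[:,2],rcond=None)
    a=np.radians(-8.1); ex=np.array([np.cos(a),np.sin(a)]); ey=np.array([-np.sin(a),np.cos(a)])
    print(n,'slope deg along ex,ey',np.degrees(k[:2]@ex),np.degrees(k[:2]@ey),'top below tcp',k[2]-q[2],'rms',np.std(pts[:,2]-A@k))
    print([pt(c,u,v,None,p)[2]-q[2] for u,v in((270,120),(270,320))])
c=dict(np.load('pics/w3.npz'))
g=c['color'].mean(2).astype(int)
print('dot/end',[pt(c,u,v,None,p) for u,v in((281,149),(281,103),(231,104),(330,104))])
E
```

```text
w2 slope deg along ex,ey -0.16515946827175443 0.032068955091473506 top below tcp -47.750095757884196 rms 0.26632900236259105
[np.float64(-47.33071281390613), np.float64(-47.9915517908708)]
w3 slope deg along ex,ey 0.7363583736872098 -21.06657363479702 top below tcp -37.14767980918947 rms 0.29151113366690756
[np.float64(-65.17306473114078), np.float64(-38.874108083100936)]
dot/end [array([621.4,  17.8, 118.8]), array([623.7,  34.2, 111.8]), array([604.8,  36.5, 112.3]), array([642.2,  31.2, 112.1])]
```

The bar pitched 21° in the pads because I lowered its right end onto the stop's carriage, whose edge is near ey = -41. I'll set it down further left, clear of the carriage, let it settle flat and then re-grip.

>>> {"name": "step_arm", "arguments": {
  "plan": [
    {"offset": [1.8, 1.2, 0], "rot": [0, 0, 0], "gripper": 3.5},
    {"offset": [1.8, 1.2, 2], "rot": [0, 0, 0], "gripper": 3.5},
    {"offset": [1.8, 1.2, 4.5], "rot": [0, 0, 0], "gripper": 3.5},
    {"offset": [1.8, 1.2, 5.5], "rot": [0, 0, 0], "gripper": 3.5},
    {"offset": [1.8, 1.2, 6.2], "rot": [0, 0, 0], "gripper": 3.5},
    {"offset": [1.8, 1.2, 6.6], "rot": [0, 0, 0], "gripper": 3.5},
    {"offset": [1.8, 1.2, 6.9], "rot": [0, 0, 0], "gripper": 3.5},
    {"offset": [1.8, 1.2, 7.1], "rot": [0, 0, 0], "gripper": 3.5}
  ],
  "squeeze": 20
}}

```text
time_s: 6.9
eef_pos: [627.2, -31.3, 111.3]
ee_rot: [0.002, 0.755, 0.655, 0.001]
force: [-3.8, -6.8, 15.7]
grip_width: 0.461
grip_force: 62.9
```

>>> {"name": "step_arm", "arguments": {
  "plan": [
    {"offset": [0, 0, 0], "rot": [0, 0, 0], "gripper": 4.2},
    {"offset": [0, 0, 0], "rot": [0, 0, 0], "gripper": 4.6},
    {"offset": [0, 0, 0], "rot": [0, 0, 0], "gripper": 5},
    {"offset": [0, 0, 0], "rot": [0, 0, 0], "gripper": 5},
    {"offset": [0, 0, -0.3], "rot": [0, 0, 0], "gripper": 5},
    {"offset": [0, 0, -0.3], "rot": [0, 0, 0], "gripper": 5}
  ]
}}

```text
time_s: 7.5
eef_pos: [626.5, -30.4, 112.4]
ee_rot: [0.0, 0.755, 0.655, 0.0]
force: [-0.1, 0.2, 0.5]
grip_width: 0.584
grip_force: 0.0
```

```bash
python3 - <<'E'
from h import *
np.set_printoptions(precision=1,suppress=True,linewidth=200)
s=sense(); print(s['eef_pos'],s['grip_force'],s['grip_width'],s['force'])
p=(s['eef_pos'],s['ee_rot']);np.save('pics/w4pose.npy',np.r_[p]if 0 else np.r_[s['eef_pos'],s['ee_rot']]); c=save('wrist','w4')
for v in(110,130,160,200,250,300): print(v,pt(c,280,v,None,p))
E
```

```text
[626.5 -30.4 112.4] 0.0 0.583857048531067 [-0.1  0.2  0.5]
110 [637.4  47.   19.1]
130 [636.7  40.7  48.5]
160 [635.   29.3  48.3]
200 [632.7  13.1  48.5]
250 [629.5  -8.9  48.8]
300 [625.9 -33.4  48.8]
```

View pics/w4.png

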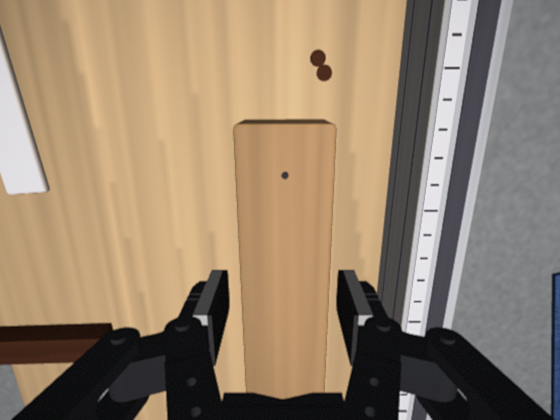

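The picture shows the bar flat on the board, with its top depth at 48 mm. Its left end is at row 123 (235–335), its dot is at (285,175) and the fence face is to the right.

```bash
python3 - <<'E'
from h import *
np.set_printoptions(precision=1,suppress=True,linewidth=200)
c=dict(np.load('pics/w4.npz')); q=np.load('pics/w4pose.npy'); p=(q[:3],q[3:])
a=np.radians(-8.1); E=np.array([[np.cos(a),np.sin(a)],[-np.sin(a),np.cos(a)]])
g=c['color'].mean(2).astype(int)
print(g[140,225:245],g[140,325:345]); print(g[220,230:250],g[220,322:340]); print(g[112:132,285]); 
for r in(30,140,250): print(r,g[r,376:440])
for n,(u,v,z) in dict(endL=(235.5,126,48),endR=(334,126,48),dot=(285,175,48),).items(): print(n,E@pt(c,u,v,z,p)[:2])
print('tcp',E@q[:2])
E
```

```text
[173 172 171 170 168 168 169 164 144 115 127 137 139 142 143 142 143 144 145 145] [151 153 153 153 153 154 154 153 149 135 124 160 169 164 161 161 159 159 160 161]
[175 175 174 173 172 172 165 138 121 131 137 140 142 142 142 144 144 144 146 144] [151 153 152 154 154 155 152 149 144 137 143 166 169 165 162 162 160 162]
[183 181 181 182 183 183 169 126  72  57  62  87 124 147 150 150 149 151 151 149]
30 [166 168 167 168 165 167 167 168 169 169 171 171 172 171 170 168 169 166 166 165 164 163 162 159 160 160 155 127  81  65  68  66  69  65  54  48  68  67  65  66  67  68  68  67  69  68  66  67  68
  67  67  53  43  62  69  67  68  68  67  64  66  65  65  69]
140 [175 177 177 177 174 173 172 171 171 169 169 168 167 167 167 158 110  72  66  70  72  71  62  52  71  72  70  70  72  72  73  74  71  69  72  72  73  68  47  56  73  73  73  73  70  68  69  70  69
  93 150 185 193 194 191 177 166 225 232 230 230 229 228 229]
250 [168 167 168 168 159  99  67  68  72  72  62  55  71  75  72  72  75  75  72  71  73  71  72  73  65  52  71  74  72  73  73  74  72  69  88 142 192 201 203 199 186 193 228 231 230 229 230 230 230
 230 230 229 230 229 231 230 221 202 197 200 203 188 111  67]
endL [607.6 131.4]
endR [645.2 131.4]
dot [626.5 112.4]
tcp [624.5  58.2]
```

>>> {"name": "step_arm", "arguments": {
  "plan": [
    {"offset": [0, 0.2, 0.7], "rot": [0, 0, 0], "gripper": 5},
    {"offset": [0, 0.2, 1.4], "rot": [0, 0, 0], "gripper": 5},
    {"offset": [0, 0.2, 1.4], "rot": [0, 0, 0], "gripper": 3.5},
    {"offset": [0, 0.2, 1.4], "rot": [0, 0, 0], "gripper": 3.5},
    {"offset": [0, 0.2, 1.4], "rot": [0, 0, 0], "gripper": 3.5},
    {"offset": [0, 0.2, 1.4], "rot": [0, 0, 0], "gripper": 3.5},
    {"offset": [0, 0.2, 1.2], "rot": [0, 0, 0], "gripper": 3.5},
    {"offset": [0, 0.5, 1.2], "rot": [0, 0, 0], "gripper": 3.5},
    {"offset": [0, 0.8, 1.2], "rot": [0, 0, 0], "gripper": 3.5},
    {"offset": [0, 0.8, 1.2], "rot": [0, 0, 0], "gripper": 3.5}
  ],
  "squeeze": 30
}}

```text
time_s: 8.55
eef_pos: [634.6, -31.6, 99.9]
ee_rot: [0.0, 0.755, 0.655, 0.0]
force: [-0.3, -0.1, -2.4]
grip_width: 0.462
grip_force: 31.2
```

>>> {"name": "step_arm", "arguments": {
  "plan": [
    {"offset": [0, 0.2, 0], "rot": [0, 0, 0], "gripper": 3.5},
    {"offset": [0, 0.4, 0], "rot": [0, 0, 0], "gripper": 3.5},
    {"offset": [0, 0.4, 0], "rot": [0, 0, 0], "gripper": 3.5},
    {"offset": [-0.4, 0.4, 0], "rot": [0, 0, 0], "gripper": 3.5},
    {"offset": [-0.8, 0.4, 0], "rot": [0, 0, 0], "gripper": 3.5},
    {"offset": [-0.8, 0.4, 0], "rot": [0, 0, 0], "gripper": 3.5}
  ]
}}

```text
time_s: 9.15
eef_pos: [636.9, -40.7, 99.9]
ee_rot: [0.0, 0.756, 0.655, -0.0]
force: [-0.0, -0.5, -1.0]
grip_width: 0.461
grip_force: 31.2
```

>>> {"name": "step_arm", "arguments": {
  "plan": [
    {"offset": [-0.2, 0, 0], "rot": [0, 0, 0], "gripper": 3.5},
    {"offset": [-0.4, 0, 0], "rot": [0, 0, 0], "gripper": 3.5},
    {"offset": [-0.55, 0, 0], "rot": [0, 0, 0], "gripper": 3.5},
    {"offset": [-0.55, 0, 0], "rot": [0, 0, 0], "gripper": 3.5}
  ]
}}

```text
time_s: 9.55
eef_pos: [636.3, -43.7, 100.0]
ee_rot: [-0.001, 0.755, 0.655, 0.001]
force: [0.8, 10.6, 0.1]
grip_width: 0.459
grip_force: 31.5
```

>>> {"name": "step_arm", "arguments": {
  "plan": [
    {"offset": [0.1, 0, 0.1], "rot": [0, 0, 0], "gripper": 3.5},
    {"offset": [0.15, 0, 0.3], "rot": [0, 0, 0], "gripper": 3.5},
    {"offset": [0.15, 0, 0.3], "rot": [0, 0, 0], "gripper": 3.5},
    {"offset": [0.15, 0, 0.3], "rot": [0, 0, 0], "gripper": 4.4},
    {"offset": [0.15, 0, 0.3], "rot": [0, 0, 0], "gripper": 4.4},
    {"offset": [0.15, 0, 0.3], "rot": [0, 0, 0], "gripper": 4.4},
    {"offset": [0.15, 0, 0], "rot": [0, 0, 0], "gripper": 4.4},
    {"offset": [0.15, 0, -1], "rot": [0, 0, 0], "gripper": 4.5},
    {"offset": [0.15, 0, -4], "rot": [0, 0, 0], "gripper": 4.5},
    {"offset": [0.15, 0, -8], "rot": [0, 0, 0], "gripper": 6},
    {"offset": [0.15, 0, -8], "rot": [0, 0, 0], "gripper": 6}
  ]
}}

```text
time_s: 10.65
eef_pos: [638.3, -44.4, 186.6]
ee_rot: [0.004, 0.755, 0.655, 0.003]
force: [0.4, -0.8, -1.3]
grip_width: 0.7
grip_force: 0.0
```

```bash
python3 - <<'E'
from h import *
np.set_printoptions(precision=1,suppress=True,linewidth=200)
s=sense(); print(s['eef_pos'],s['grip_force'],s['grip_width'],s['force'],s['joints'])
p=(s['eef_pos'],s['ee_rot']);np.save('pics/w5pose.npy',np.r_[s['eef_pos'],s['ee_rot']]); c=save('wrist','w5')
for v in(130,160,200,250): print(v,pt(c,280,v,None,p))
g=c['color'].mean(2).astype(int)
a=np.radians(-8.1); E=np.array([[np.cos(a),np.sin(a)],[-np.sin(a),np.cos(a)]])
# bar region by depth (z 45..52) 
f=foc(c); vv,uu=np.mgrid[60:260:2,200:400:2]; 
Z=np.array([[pt(c,u,v,None,p) for u in range(200,400,3)] for v in range(40,260,3)])
m=(abs(Z[...,2]-48)<4); W=(Z[m][:,:2]@E.T); b=W[(W[:,0]<665)]
print('bar ex range',np.percentile(b[:,0],[1,99]),'ey max',b[:,1].max(), 'n',len(b))
# by ey slices, edges
for lo in range(30,120,20):
    k=b[(b[:,1]>lo)&(b[:,1]<lo+20)]
    if len(k): print(lo,k[:,0].min(),k[:,0].max())
E
```

```text
[638.3 -44.4 186.6] 0.0 0.6997904875921418 [ 0.4 -0.8 -1.3] [-0.3  0.7  1.3 -0.   1.2 -0.1]
130 [648.5  19.9  48.6]
160 [646.    2.2  48.4]
200 [642.3 -23.   48.2]
250 [637.3 -57.4  48.4]
bar ex range [617.8 656.7] ey max 119.64179338061844 n 1035
30 617.5418849036242 655.8486169914394
50 618.3501372193224 657.41957851383
70 617.2237169075748 656.9219189480482
90 617.765281954486 656.4325554483469
110 618.5310059926882 655.904918745554
```

```bash
cat >> h.py <<'E'
a_=np.radians(-8.1); EX=np.array([np.cos(a_),np.sin(a_)]); EY=np.array([-np.sin(a_),np.cos(a_)])
def W(ex,ey,z): return np.r_[ex*EX+ey*EY,z]
E
python3 - <<'E'
from h import *
s=sense(); Rc=R.from_quat(np.roll(s['ee_rot'],-1))
print('yaw only: '); goal(W(530,34.4,220),toolR(-98.1)); goal(W(530,34.4,220),toolR(-98.1,-55))
E
```

```text
yaw only: 
offset cm [ -1.17 -10.71  -3.71] rot deg [ 0.3 -0.2 90. ]
offset cm [ -1.17 -10.71  -3.71] rot deg [-42.6  42.7  82.5]
```

>>> {"name": "step_arm", "arguments": {
  "plan": [
    {"offset": [-1.2, -4, -3], "rot": [0, 0, 8], "gripper": 6},
    {"offset": [-1.2, -8, -3.7], "rot": [0, 0, 16], "gripper": 6},
    {"offset": [-1.2, -10.7, -3.7], "rot": [0, 0, 24], "gripper": 6},
    {"offset": [-1.2, -10.7, -3.7], "rot": [0, 0, 32], "gripper": 6},
    {"offset": [-1.2, -10.7, -3.7], "rot": [0, 0, 40], "gripper": 6},
    {"offset": [-1.2, -10.7, -3.7], "rot": [0, 0, 48], "gripper": 6},
    {"offset": [-1.2, -10.7, -3.7], "rot": [0, 0, 56], "gripper": 6},
    {"offset": [-1.2, -10.7, -3.7], "rot": [0, 0, 64], "gripper": 6},
    {"offset": [-1.2, -10.7, -3.7], "rot": [0, 0, 72], "gripper": 6},
    {"offset": [-1.2, -10.7, -3.7], "rot": [0, 0, 80], "gripper": 6},
    {"offset": [-1.2, -10.7, -3.7], "rot": [0, 0, 88], "gripper": 6},
    {"offset": [-1.2, -10.7, -3.7], "rot": [0, 0, 90], "gripper": 6}
  ]
}}

```text
time_s: 11.9
eef_pos: [528.5, -40.7, 216.3]
ee_rot: [-0.0, 0.997, -0.073, -0.001]
force: [-0.4, -0.0, -0.0]
grip_width: 0.698
grip_force: 0.0
```

>>> {"name": "step_arm", "arguments": {
  "plan": [
    {"offset": [0, 0, 0], "rot": [0, 8, 0], "gripper": 6},
    {"offset": [0, 0, 0], "rot": [0, 16, 0], "gripper": 6},
    {"offset": [0, 0, 0], "rot": [0, 24, 0], "gripper": 6},
    {"offset": [0, 0, 0], "rot": [0, 32, 0], "gripper": 6},
    {"offset": [0, 0, 0], "rot": [0, 40, 0], "gripper": 6},
    {"offset": [0, 0, 0], "rot": [0, 48, 0], "gripper": 6},
    {"offset": [0, 0, 0], "rot": [0, 55, 0], "gripper": 6},
    {"offset": [0, 0, 0], "rot": [0, 55, 0], "gripper": 6},
    {"offset": [0, 0, 0], "rot": [0, 55, 0], "gripper": 6},
    {"offset": [0, 0, 0], "rot": [0, 55, 0], "gripper": 6}
  ]
}}

```text
time_s: 12.9
eef_pos: [533.1, -29.6, 217.7]
ee_rot: [-0.001, 0.905, -0.049, 0.422]
force: [0.2, -0.1, 0.8]
grip_width: 0.699
grip_force: 0.0
```

```bash
python3 - <<'E'
from h import *
np.set_printoptions(precision=2,suppress=True,linewidth=200)
s=sense(); print(s['eef_pos'],s['ee_rot'],s['joints'],s['force'])
zt=R.from_quat(np.roll(s['ee_rot'],-1)).as_matrix(); print(zt)
goal(W(537,34.4,104),toolR(-98.1,-55))
E
```

```text
[533.1  -29.58 217.72] [-0.    0.91 -0.05  0.42] [-0.36  0.24  2.05  1.57  0.23 -0.14] [ 0.16 -0.08  0.78]
[[ 0.64 -0.09  0.76]
 [-0.09 -1.   -0.04]
 [ 0.76 -0.04 -0.64]]
offset cm [-8.35  1.67  7.64] rot deg [-3.9  5.2 -0.2]
```

>>> {"name": "step_arm", "arguments": {
  "plan": [
    {"offset": [0, 0, 0], "rot": [0, 0, 0], "gripper": 6},
    {"offset": [0, 0, 0], "rot": [0, 0, 0], "gripper": 6},
    {"offset": [0, 0, 0], "rot": [0, 0, 0], "gripper": 6}
  ]
}}

```text
time_s: 13.2
eef_pos: [533.5, -29.5, 218.2]
ee_rot: [-0.001, 0.906, -0.049, 0.421]
force: [0.9, -0.3, -0.3]
grip_width: 0.704
grip_force: 0.0
```

```bash
python3 - <<'E'
from h import *
np.set_printoptions(precision=2,suppress=True,linewidth=200)
s=sense(); print(s['eef_pos'],s['joints'],s['dq'],s['force'])
goal(W(537,34.4,200),toolR(-98.1,-55))
goal(W(537,34.4,104),toolR(-98.1,-55))
E
```

```text
[533.45 -29.55 218.19] [-0.36  0.24  2.05  1.55  0.23 -0.12] [ 0.   -0.   -0.    0.02  0.   -0.02] [ 0.9  -0.35 -0.3 ]
offset cm [-1.08  1.25  1.45] rot deg [-4.   5.3 -0.1]
offset cm [-8.41  1.67  7.65] rot deg [-4.   5.3 -0.1]
```

>>> {"name": "step_arm", "arguments": {
  "plan": [
    {"offset": [-1, 1.2, 1.5], "rot": [-4, 5.3, 0], "gripper": 6},
    {"offset": [-1, 1.2, 1.5], "rot": [-4, 5.3, 0], "gripper": 6},
    {"offset": [-1, 1.2, 1.5], "rot": [-4, 5.3, 0], "gripper": 6},
    {"offset": [-1, 1.2, 1.5], "rot": [-4, 5.3, 0], "gripper": 6},
    {"offset": [-1, 1.2, 1.5], "rot": [-4, 5.3, 0], "gripper": 6},
    {"offset": [-1, 1.2, 1.5], "rot": [-4, 5.3, 0], "gripper": 6},
    {"offset": [-1, 1.2, 1.5], "rot": [-4, 5.3, 0], "gripper": 6},
    {"offset": [-1, 1.2, 1.5], "rot": [-4, 5.3, 0], "gripper": 6},
    {"offset": [-1, 1.2, 1.5], "rot": [-4, 5.3, 0], "gripper": 6},
    {"offset": [-1, 1.2, 1.5], "rot": [-4, 5.3, 0], "gripper": 6}
  ]
}}

```text
time_s: 14.2
eef_pos: [537.5, -41.1, 200.5]
ee_rot: [0.032, 0.885, -0.064, 0.461]
force: [-0.4, 0.6, 0.0]
grip_width: 0.703
grip_force: 0.0
```

```bash
python3 - <<'E'
from h import *
np.set_printoptions(precision=2,suppress=True,linewidth=200)
s=sense(); print(s['eef_pos'],s['joints'],s['dq'],s['force'])
goal(W(537,34.4,104),toolR(-98.1,-55))
E
```

```text
[537.45 -41.14 200.49] [-0.35  0.3   2.09  2.41  0.26 -0.97] [-0.    0.    0.    0.    0.   -0.01] [-0.37  0.63  0.04]
offset cm [-7.96  0.08  5.46] rot deg [ 0.  -0.  -0.1]
```

>>> {"name": "step_arm", "arguments": {
  "plan": [
    {"offset": [-2, 0, 1.4], "rot": [0, 0, 0], "gripper": 6},
    {"offset": [-4, 0, 2.7], "rot": [0, 0, 0], "gripper": 6},
    {"offset": [-6, 0, 4.1], "rot": [0, 0, 0], "gripper": 6},
    {"offset": [-8, 0, 5.5], "rot": [0, 0, 0], "gripper": 6},
    {"offset": [-8, 0, 5.5], "rot": [0, 0, 0], "gripper": 6},
    {"offset": [-8, 0, 5.5], "rot": [0, 0, 0], "gripper": 6},
    {"offset": [-8, 0, 5.5], "rot": [0, 0, 0], "gripper": 6}
  ]
}}

```text
time_s: 14.9
eef_pos: [537.2, -41.0, 104.7]
ee_rot: [0.033, 0.884, -0.064, 0.462]
force: [0.7, 0.3, -0.3]
grip_width: 0.705
grip_force: 0.0
```

```bash
python3 - <<'E'
from h import *
np.set_printoptions(precision=2,suppress=True,linewidth=200)
s=sense(); print(s['eef_pos'],s['joints'],s['dq'],s['force'])
goal(W(537,34.4,104),toolR(-98.1,-55))
save('wrist','w6'); save('scene','s6')
E
```

```text
[537.19 -41.01 104.68] [-0.35  0.53  2.13  2.77  0.5  -1.37] [-0.   -0.    0.    0.01  0.01 -0.  ] [ 0.74  0.26 -0.3 ]
offset cm [-0.09  0.07 -0.01] rot deg [ 0.1 -0.2 -0.1]
```

View pics/w6.png

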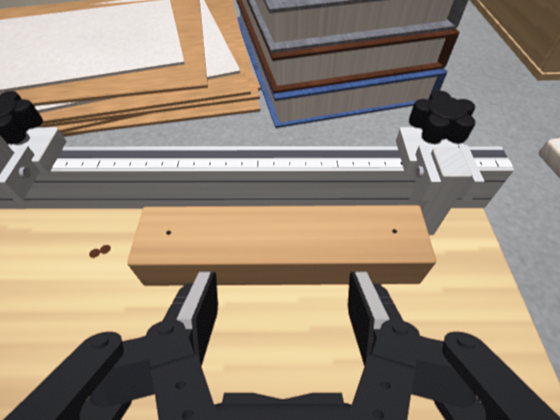

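The wrist view shows the bar flat in front of the fence, centred on the fingers at column 282. Its right end is beside the lowered stop arm at (432,235), and the two tips point at its near top edge. I'll push diagonally now.

>>> {"name": "step_arm", "arguments": {
  "plan": [
    {"offset": [0, 0, 1], "rot": [0, 0, 0], "gripper": 6},
    {"offset": [0, 0, 1.8], "rot": [0, 0, 0], "gripper": 6},
    {"offset": [0, 0, 2.3], "rot": [0, 0, 0], "gripper": 6},
    {"offset": [0, 0, 2.6], "rot": [0, 0, 0], "gripper": 6},
    {"offset": [0, 0, 2.9], "rot": [0, 0, 0], "gripper": 6}
  ]
}}

```text
time_s: 15.5
eef_pos: [560.4, -44.3, 86.3]
ee_rot: [0.032, 0.885, -0.064, 0.461]
force: [-1.5, 0.3, 1.6]
grip_width: 0.705
grip_force: 1.2
```

>>> {"name": "step_arm", "arguments": {
  "plan": [
    {"offset": [0.1, 0, 0.4], "rot": [0, 0, 0], "gripper": 6},
    {"offset": [0.4, 0, 0.8], "rot": [0, 0, 0], "gripper": 6},
    {"offset": [0.6, 0, 1.1], "rot": [0, 0, 0], "gripper": 6},
    {"offset": [0.8, 0, 1.4], "rot": [0, 0, 0], "gripper": 6}
  ]
}}

```text
time_s: 15.9
eef_pos: [576.5, -46.6, 85.9]
ee_rot: [0.032, 0.884, -0.064, 0.462]
force: [-5.8, 1.1, 7.1]
grip_width: 0.704
grip_force: 4.8
```

>>> {"name": "step_arm", "arguments": {
  "plan": [
    {"offset": [0.1, 0, 0.2], "rot": [0, 0, 0], "gripper": 6},
    {"offset": [0.2, 0, 0.4], "rot": [0, 0, 0], "gripper": 6},
    {"offset": [0.3, 0, 0.6], "rot": [0, 0, 0], "gripper": 6},
    {"offset": [0.3, 0, 0.6], "rot": [0, 0, 0], "gripper": 6}
  ]
}}

```text
time_s: 16.3
eef_pos: [580.8, -47.0, 85.3]
ee_rot: [0.032, 0.884, -0.065, 0.461]
force: [-44.1, 2.6, 35.4]
grip_width: 0.705
grip_force: 28.4
```

```bash
python3 - <<'E'
from h import *
np.set_printoptions(precision=1,suppress=True,linewidth=200)
s=sense(); print(s['eef_pos'],s['force'],s['wrist_torque'])
np.save('pics/w7pose.npy',np.r_[s['eef_pos'],s['ee_rot']]); save('wrist','w7')
E
```

```text
[580.8 -47.   85.3] [-44.1   2.6  35.4] [-0.2 -0.2 -0.5]
```

View pics/w7.png

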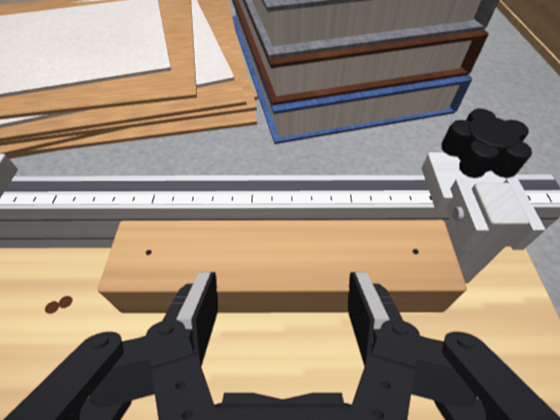

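The wrist view shows the bar seated on the fence, its far edge at row 222 against the face and its right end at (465,285) at the stop arm. The push is 56 N, so I'll ease it, then check the seating numerically.

>>> {"name": "step_arm", "arguments": {
  "plan": [
    {"offset": [-0.05, 0, -0.2], "rot": [0, 0, 0], "gripper": 6},
    {"offset": [-0.05, 0, -0.2], "rot": [0, 0, 0], "gripper": 6},
    {"offset": [-0.05, 0, -0.2], "rot": [0, 0, 0], "gripper": 6}
  ]
}}

```text
time_s: 16.65
eef_pos: [580.2, -47.0, 85.7]
ee_rot: [0.032, 0.884, -0.064, 0.461]
force: [-18.0, 2.0, 16.4]
grip_width: 0.7
grip_force: 12.2
```

```bash
python3 - <<'E'
from h import *
np.set_printoptions(precision=2,suppress=True,linewidth=200)
s=sense(); print(s['eef_pos'],s['force'])
p=(s['eef_pos'],s['ee_rot']); c=save('wrist','w8')
g=c['color'].mean(2)
def dot(u,v,r=8):
    w=g[v-r:v+r+1,u-r:u+r+1]; k=np.maximum(np.median(w)-15-w,0); yy,xx=np.mgrid[v-r:v+r+1,u-r:u+r+1]; return (xx*k).sum()/k.sum(),(yy*k).sum()/k.sum()
D=[]
for u,v in((149,252),(416,252)):
    q=dot(u,v); w=pt(c,*q,48,p); D.append(w); print('dot',q,EX@w[:2],EY@w[:2], pt(c,*q,None,p)[2])
d=D[0]-D[1]; print('dist',np.linalg.norm(d),'angle to fence deg',np.degrees(np.arctan2(d[1],d[0]))-81.9)
# fence top front edge in this picture, bar far edge: column scan
for u in(170,280,400): print(u,g[188:236,u].astype(int), [round(float(pt(c,u,v,None,p)[2])) for v in range(196,236,4)])
im=cv2.resize(c['color'][180:330,380:540,::-1],None,fx=5,fy=4,interpolation=cv2.INTER_CUBIC); cv2.imwrite('pics/c8.png',im[:600])
E
```

```text
[580.22 -46.99  85.73] [-18.04   2.01  16.37]
dot (np.float64(148.54701483388502), np.float64(251.275223734216)) 657.2042710753165 101.41960880347087 48.91464456817897
dot (np.float64(414.4233805287558), np.float64(250.78123042225286)) 657.0283816329232 -29.20116796074536 48.218300025364044
dist 130.6208951874973 angle to fence deg -0.0771524781018087
170 [ 90  93 144 210 233 238 246 249 250 251 251 252 251 251 246 228 221 231 230 192 124  98  98  98 100 101  99 102  99  96  79  85 140 178 184 182 180 179 176 173 173 173 176 179 180 180 181 182] [59, 59, 59, 57, 54, 51, 48, 49, 49, 48]
280 [ 90  95 149 217 236 242 248 250 250 250 250 249 250 250 241 223 229 233 224 173 112  97  99 100 104 104 102 100  99  90  70  92 145 177 181 180 179 178 178 174 173 173 176 175 176 177 177 177] [59, 59, 58, 57, 54, 51, 48, 48, 48, 49]
400 [ 86 101 180 236 237 243 249 250 249 249 249 249 250 250 238 213 219 227 213 154 101  93  97  97  98  99  98  98  97  83  67 107 157 178 180 179 178 177 175 175 174 172 171 171 172 170 171 172] [59, 59, 58, 57, 54, 50, 48, 48, 48, 49]
```

View pics/c8.png

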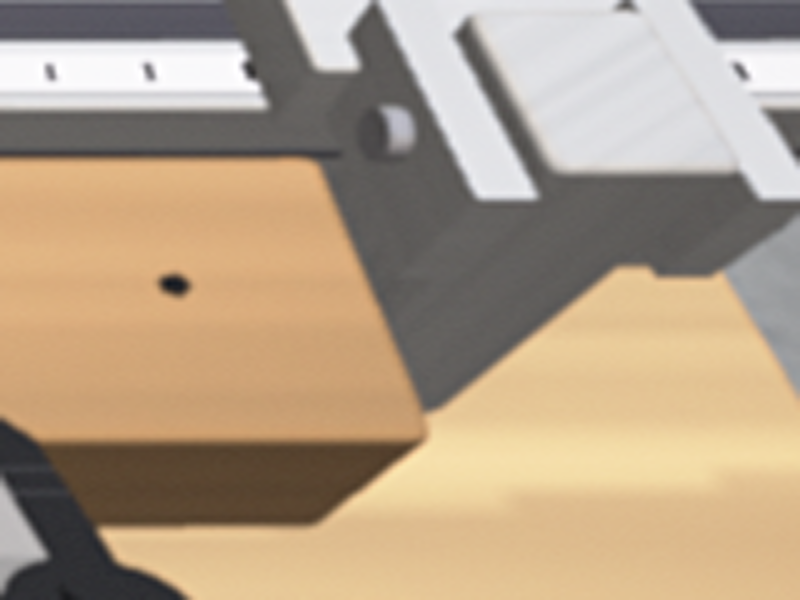

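>>> {"name": "step_arm", "arguments": {
  "plan": [
    {"offset": [0, 0.1, 0], "rot": [0, 0, 0], "gripper": 6},
    {"offset": [0, 0.2, 0], "rot": [0, 0, 0], "gripper": 6},
    {"offset": [0, 0.3, 0], "rot": [0, 0, 0], "gripper": 6},
    {"offset": [0, 0.3, 0], "rot": [0, 0, 0], "gripper": 6}
  ]
}}

```text
time_s: 17.1
eef_pos: [579.8, -48.3, 85.5]
ee_rot: [0.032, 0.884, -0.062, 0.461]
force: [-13.6, 13.7, 14.6]
grip_width: 0.701
grip_force: 10.9
```

```bash
cat > dots.py <<'E'
from h import *
np.set_printoptions(precision=2,suppress=True,linewidth=200)
s=sense(); print(s['eef_pos'],'F',s['force'],'F_ex,ey',EX@s['force'][:2],EY@s['force'][:2],'tcp ey',EY@s['eef_pos'][:2])
p=(s['eef_pos'],s['ee_rot']); c=capture('wrist'); g=c['color'].mean(2)
for u,v in((149,252),(416,252)):
    r=12; w=g[v-r:v+r+1,u-r:u+r+1]; k=np.maximum(np.median(w)-30-w,0); yy,xx=np.mgrid[v-r:v+r+1,u-r:u+r+1]; q=(xx*k).sum()/k.sum(),(yy*k).sum()/k.sum()
    w=pt(c,*q,48,p); print('dot',np.array(q),EX@w[:2],EY@w[:2])
E
python3 dots.py
```

```text
[579.79 -48.34  85.52] F [-13.63  13.66  14.58] F_ex,ey -15.421680993544243 11.604957189306852 tcp ey 33.840124401745825
dot [146.42 250.11] 657.1670156559884 101.40950983843193
dot [412.33 250.83] 656.9674367677158 -29.182630683745398
```

```bash
python3 - <<'E'
from h import *
np.set_printoptions(precision=1,suppress=True,linewidth=160)
s=sense(); p=(s['eef_pos'],s['ee_rot']); c=capture('wrist')
P=np.array([[pt(c,u,v,None,p) for u in range(420,500)] for v in range(200,300)]).reshape(-1,3)
ex,ey,z=P[:,:2]@EX,P[:,:2]@EY,P[:,2]
m=(ex>653)&(ex<674)&(z>50)&(z<57); print('inner face ey pcts',m.sum(),np.percentile(ey[m],[5,25,50,75,95]))
m=(ex>649)&(ex<653.5)&(z>25)&(z<75); print('front face ey range',m.sum(),np.percentile(ey[m],[0,2,50,98,100]))
m=(abs(z-48)<1.5)&(ex>630)&(ex<676); print('bar top right end',np.percentile(ey[m],[0,1,2]))
E
```

```text
inner face ey pcts 72 [-49.2 -49.1 -48.9 -48.8 -48.7]
front face ey range 1900 [-64.8 -63.7 -53.1 -33.5 -31. ]
bar top right end [-64.2 -60.5 -56.7]
```

>>> {"name": "step_arm", "arguments": {
  "plan": [
    {"offset": [0, -0.1, 0.05], "rot": [0, 0, 0], "gripper": 6},
    {"offset": [0, -0.2, 0.1], "rot": [0, 0, 0], "gripper": 6},
    {"offset": [0, -0.2, 0.1], "rot": [0, 0, 0], "gripper": 6},
    {"offset": [0, -0.2, 0.1], "rot": [0, 0, 0], "gripper": 6},
    {"offset": [0, -0.2, 0.1], "rot": [0, 0, 0], "gripper": 6},
    {"offset": [0, -0.2, 0.1], "rot": [0, 0, 0], "gripper": 6}
  ]
}}

```text
time_s: 17.8
eef_pos: [580.2, -47.8, 85.3]
ee_rot: [0.032, 0.884, -0.064, 0.461]
force: [-30.2, 3.3, 25.1]
grip_width: 0.701
grip_force: 19.7
```

```bash
python3 dots.py
```

```text
[580.25 -47.75  85.3 ] F [-30.22   3.31  25.14] F_ex,ey -30.38740096589513 -0.9847577418122555 tcp ey 34.4803722787946
dot [146.78 250.99] 657.1692472002036 101.39167362302197
dot [413.36 250.68] 656.9888699798871 -29.208633271237822
```

The bar is seated, parallel to the fence and butted at the stop. The push is steady at about 30 N into the fence and 25 N down, so I'm handing in.

```bash
python3 -c "
from rig import *
print(finish_job())"
```

```text
the job is handed in; nothing more can be done
None
```

The long beech bar lies flat with its marks up against the fence, butted to the lowered right-hand stop and held by a push of about 30 N into the fence and 25 N down; the job is handed in with no verdict returned. On the way the bar's right end pressed on that stop's carriage at about 100 N, so I had to reseat and re-grip it, and I viewed 11 pictures, one over the limit.

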